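# Set a sprung menu-stand leg to length and close its cam

### The arm

A 6-joint arm with a two-finger parallel gripper is mounted at the origin on a cart in front of the work surface, level with it; the furniture and walls round the work are solid. World frame = base frame: x ahead of the robot, y to its left, z up, the work surface at z = 0. Lengths are in m, angles in degrees, forces in N, time in s.
With the tool pointing down it reaches from about 0.4 to 0.825 m from the base axis. Payload 7 kg.
Tool frame: the origin (TCP) lies at the very end of the fingers, on their centre line; the grasp point (between the pads) lies 19 mm behind it (ctrl.tcp_to_grasp is the distance from the TCP to the grasp point, in m); z points along the fingers, x is the direction in which the jaws open and shut, and the axes are right-handed (so a half turn about z gives the same grasp; the last joint's range is limited). The gripper opens to 88 mm and grips with 3 to 60 N. Pads are 19 mm wide; open, the fingers measure 130 mm over their backs; the gripper's body (78 mm by 193 mm) begins 47 mm behind the grasp point.
Start: joints at [-49.555, 20.546, 0.682, 0, -70.136, -16.507], TCP at [0.274, -0.617, 0.227] pointing down, gripper open.
Joint ranges: [-176.03, 176.03], [-82.01, 121.73], [-58.28, 71.71], [-173.87, 95.51], [-174.79, -0.11], [-173.66, 173.66]. Speed limits (degrees/s): [136.94, 136.94, 172.46, 180, 180, 180].

### API

Orientations are given as [roll, pitch, yaw] about the fixed x, y, z axes, in that order (R = Rz(yaw) Ry(pitch) Rx(roll)).
In Python, from plant import sensors, vision, ticket, ctrl gives the robot as it stands. The module is installed in compiled form; this text tells all that it offers.
- The arm moves only by the tool drive_tool, never from a script. Its argument "moves" is a list of rows, each a list of 6 numbers: the shift along the tool's x, y, z in units of 0.15 m (1.0 is 0.15 m), then the turn, a rotation vector about the tool's x, y, z in units of 60 degrees (1.0 is 60 degrees). In form: [[dx, dy, dz, rx, ry, rz], ...]. A call has 1 to 8 rows; each row is the pose to reach, as a shift and turn from the pose measured when the call began, along the tool's axes at that moment; what a row does not reach only later rows make up. A row lasts 1/10 s, in which the tool goes at most 50 mm and 8.59 degrees, less where a joint would pass 70% of its speed; a pose out of reach is approached as far as the arm can. A call with a number of a shift or a turn outside -1 to 1 is refused whole. A call with a gripper value outside its range is refused whole. "fingers" is the opening, from -1 (shut) to 1 (fully open), set as the call begins (left out, the last holds). The fingers move at their own pace and stop on an object; the grip force is fixed at half the most. Time passes only in rows, so rows that repeat a pose let the fingers close. It gives the time, the measured TCP pose, the force and the opening at its end, in the units of the state.
- sensors.get_obs(): the state, without advancing time (a new reading comes with each control period).
- vision.snapshot(name): name is "scene" or "top" or "wrist"; returns a dict with "pixels" (480x640x3 uint8, red, green, blue), "fx", "fy", "cx", "cy" (pixels), "R" (3x3) and "t" (3): a world point X has camera coordinates R X + t. Camera axes: x right, y down, z forward; pixel columns grow to the right and rows downward; lengths in m; the calibration is good to about 2 mm. A picture is of the moment at which its call begins. There is no depth.
- ticket.close_job(): hands the job in, once; it reports no verdict.
The state is a dict: "clock": time; "joint_pos": joint angles; "qvel": joint speeds; "tau": joint torques, N m; "tool_pos": TCP position; "orientation": TCP orientation; "force": force on the tool from outside, world axes, zero at the start; "moment": the same for the moment, N m; "opening": finger opening in m.
Only numpy, scipy, OpenCV 4.12 (cv2) and the standard library are available. Lean on these libraries where they do the work, as an engineer would, in place of code of your own. Each camera call takes 0.05 s, during which the arm holds its last target.

### The job

Set the menu stand's telescopic leg to length: with the orange cam lever still open, draw the sprung leg out of its tube until its red pointer lines up with the blue marker, and keep it there for a moment. Then, without letting the leg slip off the mark, slide the cam lever fully closed against the black cheek, and finish while still holding the leg at the mark with the lever pinched shut. Leave the marker and the things standing round the cradle where they are.

Things in the scene. Friction and masses are not known exactly. Their poses are not given: they have to be found in the camera images.
- cradle: fixed wooden board 320 x 100 mm (it reaches 65 mm to the -y side, 35 mm to the +y side of the tube axis), top face at z = 14 mm with the leg's aluminium outer tube (22 mm thick, axis 36 mm above the worktop) in two saddles. Origin on the worktop under the tube axis, near mid-board; x runs along the tube, the way the leg extends (to the robot's right, turned by up to 0.22 rad either way), y across it (away from the robot), z up. All points share these axes
- leg (a joint): extension of the steel leg (16 mm rod with rubber foot) out of its tube, m, range 0 (fully in, where it starts) to 0.068; a spring pulls it back in with about 3 N at 0 and 6 N fully out, so it returns as soon as it is let go, even with the lever closed. The leg cannot move sideways or turn. It equals marker when the pointer is on the mark
- cam_lever (a joint): slide of the orange cam lever across the leg's head, m: 0 = open (start), 0.014 = fully closed. It slides along the cradle's -y toward the cheek, stays where it is left, and needs about 3 to 4 N. It travels with the leg
- marker (a joint): leg extension that the blue marker asks for, m, between 0.025 and 0.055; stiff (15 N), not to be moved
- pinch_point (a point): on the leg's head, midway between the outer faces of the cheek and the CLOSED lever (28 mm apart then, 42 mm when open), 68 mm above the worktop, 15 mm before the wing. Two fingers astride cheek and lever can press the wing in +x to draw the leg out, then close in y to pinch the lever shut. Below is only the rod (top 44 mm high) and the board; the tube's collar ends 68 mm before it, leg in
- cheek_face (a point): centre of the outer (-y) face of the black cheek fixed on the leg: 45 mm long in x (30 mm before to 15 mm past pinch_point), height 30 to 88 mm above the worktop; the face lies 14 mm to the -y side of pinch_point
- wing_face (a point): middle of the face (looking to -x) of the grey wing, a cross plate fixed on the leg, 104 mm wide in y, 8 mm thick, 30 to 80 mm above the worktop; the face is 15 mm to the +x side of pinch_point
- cam_pad (a point): centre of the lever's outer (+y) face, moves with the lever: 28 mm to the +y side of pinch_point when open, 14 mm when closed. The lever pad is 40 mm long in x, 10 mm thick, height 48 to 88 mm above the worktop; a small disc on its top reaches 94 mm
- pointer_tip (a point): tip of the red pointer bar on the leg, beyond the wing, 35 mm to the +x side of pinch_point, at the side facing the robot, 31 mm above the worktop
- mark (a point): point of the blue marker (block 8 x 10 x 13 mm on a rail along the board's edge facing the robot); the leg is at length when pointer_tip is at the same x (cradle frame) as this point
- label_roll: white roll of labels, 69 mm across, 30 mm high, beyond the foot end of the cradle; bystander; origin under its centre
- stamp: wooden hand stamp 34 x 46 x 67 mm, between cradle and robot; bystander; origin under its centre. (Left of all these stands a tall fixed glass guard, at y about 0.22 m, from x about 0.38 m away from the robot: an arm starting left of it must draw in and swing round in front of it)
- espresso_cup: white cup 60 x 85 x 56 mm, beyond the foot end of the cradle; bystander; origin under its centre

How it is judged (in metres and radians):
On the way, in this order (a step that is already met when the one before it is completed fails the run):
1. the leg is drawn out to the mark (pointer within 4 mm) and kept there 0.3 s with the cam lever still open (less than 4 mm of its travel) (x of pointer_tip in the frame of mark between -0.004 and 0.004 m and value of joint cam_lever below 0.004 m and contact force between the fingers and leg above 1 N), for 0.3 s.
2. the cam lever is closed (at least 12 of 14 mm) with the leg at the mark (x of pointer_tip in the frame of mark between -0.004 and 0.004 m and value of joint cam_lever above 0.012 m), for 0.2 s.
At the end, for the whole second after the job is handed in: the fingers still hold the leg at rest with its pointer within 4 mm of the mark, the cam lever at least 12 mm along its 14 mm travel and pressed by a finger with over 2 N (over 4 N of finger contact on leg and lever together) (all of step 2 and contact force between the fingers and cam_lever above 2 N and contact force between the fingers and leg above 4 N and velocity of joint leg between -0.01 and 0.01 m/s); the arm keeps its last pose, push and grip.
It fails at once if the cam lever is more than 8 mm closed while the pointer is more than 6 mm off the mark (value of joint cam_lever above 0.008 m and (x of pointer_tip in the frame of mark above 0.006 m or x of pointer_tip in the frame of mark below -0.006 m)).
It fails at once if the blue marker is shifted by more than 4 mm (distance of mark from where it was at the start of the episode above 0.004 m).
It fails at once if the label roll is moved more than 20 mm or tipped (distance of label_roll from where it was at the start of the episode above 0.02 m or angle between label_roll's own z axis and vertical above 0.4 rad).
It fails at once if the stamp is moved more than 20 mm or tipped (distance of stamp from where it was at the start of the episode above 0.02 m or angle between stamp's own z axis and vertical above 0.4 rad).
It fails at once if the espresso cup is moved more than 20 mm or tipped (distance of espresso_cup from where it was at the start of the episode above 0.02 m or angle between espresso_cup's own z axis and vertical above 0.4 rad).
It also fails if it takes over 35 s, if anything falls off the work surface, if the arm or the gripper's body presses on something with over 40 N, if the wrist force passes 120 N, or if a joint passes its speed limit or range.

## Working session

There is one attempt and no reset: what is moved stays moved. The work goes in short steps, Python scripts to look and compute and a tool call to move; the robot and the scene stay as the last step left them, time stands still between calls to the robot, and variables do not carry over. Pictures are saved under pics/ and viewed, and the job is handed in when it is done.

Besides the shell and the picture viewer there is one more tool, called after "Call:" as name([rows], argument=value, ...), one row to a line, values as JSON. drive_tool: Moves the arm, as the interface text tells. Shifts and turns lie within -1 to 1; 1 stands for 0.15 m of shift or 60 degrees of turn. Its arguments: {"type":"object","properties":{"moves":{"type":"array"},"fingers":{"type":"number"}},"required":["moves"]}

```bash
mkdir -p pics
python3 - <<'E'
from plant import sensors, vision, ticket, ctrl
import cv2,pickle
print(sensors.get_obs(), ctrl.tcp_to_grasp)
for n in ("scene","top","wrist"):
    s=vision.snapshot(n); cv2.imwrite(f"pics/{n}0.png",s["pixels"][:,:,::-1]); pickle.dump(s,open(f"{n}0.pkl","wb"))
    print(n,s["fx"],s["cx"],s["cy"],s["R"],s["t"])
E
```

```text
{'clock': 0.0, 'joint_pos': array([-4.95552013e+01,  2.05901036e+01,  6.33690644e-01, -1.98659136e-02,
       -7.01352019e+01, -1.65083584e+01]), 'qvel': array([ 0.0195508 , -0.02428442, -0.05111218, -0.09742914,  0.0902482 ,
        0.01209127]), 'tau': array([-1.54287100e-03, -5.82713413e+01,  2.93057227e+01,  6.99752927e+00,
        6.93239534e-03, -1.30689054e-04]), 'tool_pos': array([ 0.27365566, -0.61650672,  0.22563788]), 'orientation': array([-1.79991870e+02, -9.31454339e-02,  1.13929668e+02]), 'force': array([-0.13489509, -1.22527165, -1.49255458]), 'moment': array([0.03217075, 0.04904287, 0.03239182]), 'opening': 0.08724543239730066} 0.0188
scene 545.4176559557643 323.22559681086693 234.0837379934496 [[ 0.84592342 -0.5328303   0.02248194]
 [-0.24581133 -0.42696838 -0.87021537]
 [ 0.4732762   0.73060925 -0.49215828]] [-0.544291    0.04075394  0.87533271]
top 559.4361710282897 330.1298617520884 236.52707814001556 [[-0.02617346 -0.99965629 -0.00150055]
 [-0.99458201  0.02619161 -0.10060131]
 [ 0.10060604 -0.00114066 -0.99492569]] [-0.27387649  0.47701395  0.89171387]
wrist 369.81343002249065 319.4350360413591 241.13181202406025 [[-4.06235785e-01  9.13767903e-01  8.41053513e-04]
 [ 8.82658545e-01  3.92166973e-01  2.59073268e-01]
 [ 2.36403003e-01  1.05987195e-01 -9.65857305e-01]] [ 0.67412498 -0.03136978  0.38893122]
```

View pics/scene0.png

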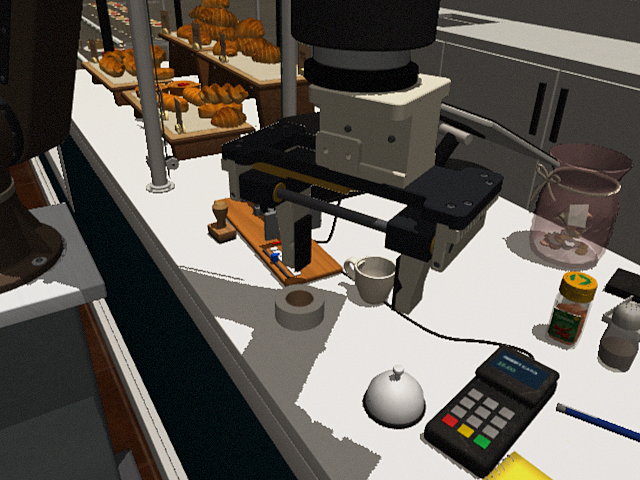

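View pics/top0.png

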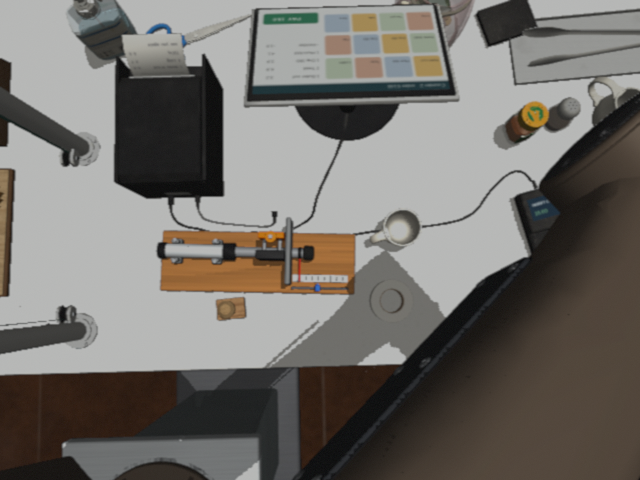

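Run:
```python
import cv2
a=cv2.imread("pics/top0.png")[205:325,150:430]
cv2.imwrite("pics/topcrop0.png",cv2.resize(a,None,fx=2.85,fy=2.85,interpolation=cv2.INTER_CUBIC))
```

```text
(no output)
```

View pics/topcrop0.png

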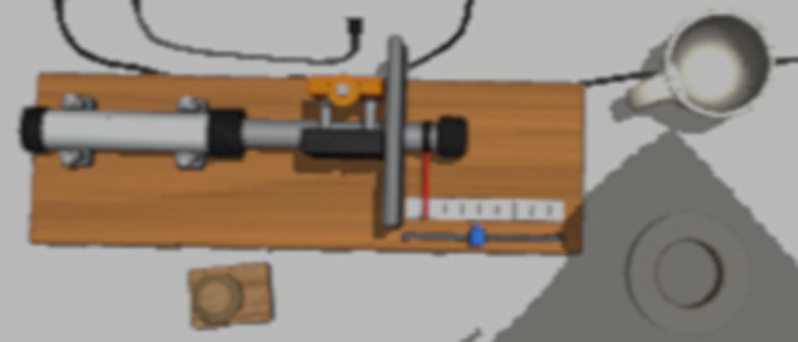

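View pics/wrist0.png

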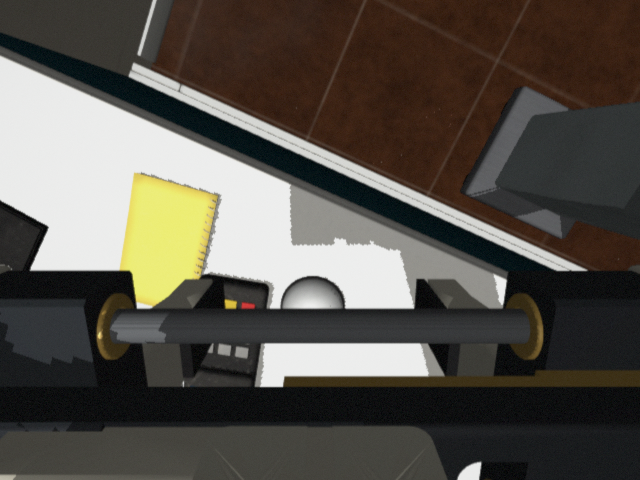

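```bash
cat > h.py <<'E'
import numpy as np,pickle,cv2
def ray(s,u,v,z):
    R=np.array(s["R"]);t=np.array(s["t"]);c=-R.T@t
    d=R.T@np.array([(u-s["cx"])/s["fx"],(v-s["cy"])/s["fy"],1])
    return c+d*(z-c[2])/d[2]
def proj(s,X):
    p=np.array(s["R"])@np.array(X)+np.array(s["t"]);return np.array([s["fx"]*p[0]/p[2]+s["cx"],s["fy"]*p[1]/p[2]+s["cy"]])
E
python3 - <<'E'
from h import *
s=pickle.load(open("top0.pkl","rb"))
f=lambda u,v,z:ray(s,u/2.85+150-.3,v/2.85+205-.3,z)
C=[f(*p,.014) for p in [(38,73),(585,84),(581,254),(30,242)]]
for c in C: print(c.round(4))
ex=(C[1]-C[0])+(C[2]-C[3]); L=np.linalg.norm(ex)/2; ex/=np.linalg.norm(ex)
ey=np.array([-ex[1],ex[0],0]); print("L",L,"yaw",np.degrees(np.arctan2(ex[1],ex[0])), "W",np.dot(C[0]-C[3],ey),np.dot(C[1]-C[2],ey))
M=sum(C)/4; O=M+0.015*ey; O[2]=0   # tube axis 15 mm to +y of board centre
print("O",O,"ex",ex,"ey",ey)
pts=dict(cheekL=(302,140,.088),cheekR=(384,142,.088),cheekbot=(340,156,.088),levL=(308,86,.088),levR=(383,86,.088),levtop=(345,77,.088),disc=(343,90,.094),wingTL=(388,37,.08),wingBL=(384,225,.08),wingBR=(400,226,.08),wingTR=(405,37,.08),ptr=(425,217,.031),mark=(477,237,.030),mark2=(477,237,.02),foot=(467,137,.036),stamp=(218,300,.067),roll=(687,272,.03),cup=(716,65,.056))
for k,p in pts.items():
    X=f(*p); d=X-O; print(k,X.round(4),"cradle",round(d@ex*1000,1),round(d@ey*1000,1))
E
```

```text
[ 0.4883 -0.0098  0.014 ]
[ 0.4735 -0.3275  0.014 ]
[ 0.3754 -0.3222  0.014 ]
[ 0.3906 -0.0056  0.014 ]
L 0.31748942838369415 yaw -92.70416991599963 W 0.09782613826282499 0.09823378822179263
O [ 0.4469141  -0.16698577  0.        ] ex [-0.04717915 -0.99888644  0.        ] ey [ 0.99888644 -0.04717915  0.        ]
cheekL [ 0.4398 -0.1726  0.088 ] cradle 6.0 -6.9
cheekR [ 0.4376 -0.2162  0.088 ] cradle 49.6 -7.0
cheekbot [ 0.4307 -0.1927  0.088 ] cradle 26.5 -15.0
levL [ 0.4686 -0.1762  0.088 ] cradle 8.2 22.1
levR [ 0.4675 -0.2162  0.088 ] cradle 48.2 22.9
levtop [ 0.4729 -0.196   0.088 ] cradle 27.8 27.3
disc [ 0.4653 -0.1955  0.094 ] cradle 27.6 19.7
wingTL [ 0.495  -0.2188  0.08  ] cradle 49.5 50.4
wingBL [ 0.3937 -0.2148  0.08  ] cradle 50.3 -50.9
wingBR [ 0.393  -0.2233  0.08  ] cradle 58.8 -51.2
wingTR [ 0.4947 -0.228   0.08  ] cradle 58.7 50.6
ptr [ 0.3985 -0.234   0.031 ] cradle 69.2 -45.2
mark [ 0.3865 -0.2631  0.03  ] cradle 98.8 -55.8
mark2 [ 0.3866 -0.2628  0.02  ] cradle 98.6 -55.7
foot [ 0.4429 -0.2589  0.036 ] cradle 92.0 0.3
stamp [ 0.3559 -0.1234  0.067 ] cradle -39.3 -92.9
roll [ 0.3638 -0.381   0.03  ] cradle 217.7 -72.9
cup [ 0.4778 -0.3985  0.056 ] cradle 229.8 41.8
```

Run:
```python
from h import *
s=pickle.load(open("top0.pkl","rb"))
for z in (0.1,.2,.3): print(z, ray(s,250,103,z),ray(s,457,98,z))
print(ray(s,165,197,.15),ray(s,222,195,.15))
```

```text
0.1 [ 0.67143634 -0.16848282  0.1       ] [ 0.67085621 -0.48684611  0.1       ]
0.2 [ 0.63623044 -0.1824719   0.2       ] [ 0.63571981 -0.46269718  0.2       ]
0.3 [ 0.60102455 -0.19646098  0.3       ] [ 0.60058341 -0.43854825  0.3       ]
[ 0.51950409 -0.05311413  0.15      ] [ 0.52024046 -0.13410998  0.15      ]
```

Call:
drive_tool([
  [0.15, 0.15, 0, 0, 0, -0.05],
  [0.4, 0.4, 0, 0, 0, -0.15],
  [0.7, 0.7, 0, 0, 0, -0.3],
  [0.95, 0.95, 0, 0, 0, -0.4],
  [1, 1, 0, 0, 0, -0.5],
  [1, 1, 0, 0, 0, -0.5],
], fingers=0.7)

```text
clock: 0.75
tool_pos: [0.351, -0.4157, 0.2265]
orientation: [179.9, -0.0, 144.3]
force: [0.5, -0.3, 0.1]
opening: 0.0742
```

Call:
drive_tool([
  [0.05, 0.25, 0, 0, 0, -0.12],
  [0.12, 0.5, 0, 0, 0, -0.26],
  [0.18, 0.8, 0, 0, 0, -0.4],
  [0.22, 1, 0, 0, 0, -0.52],
  [0.22, 1, 0, 0, 0, -0.55],
])

```text
clock: 1.25
tool_pos: [0.4128, -0.2725, 0.2269]
orientation: [179.9, 0.1, 177.7]
force: [0.5, -0.2, -0.1]
opening: 0.0747
```

Run:
```python
from plant import sensors
o=sensors.get_obs(); print(o["tool_pos"],o["orientation"],o["joint_pos"],o["opening"])
```

```text
[ 0.41281447 -0.27252369  0.22688803] [1.79917471e+02 5.87051129e-02 1.77696738e+02] [-10.69182423   3.34045305 -21.41725627  -0.099378   -65.19628626
   8.43025853] 0.07467506815429728
```

Call:
drive_tool([
  [-0.1, 0.25, 0.1, 0, 0, 0.007],
  [-0.2, 0.48, 0.3, 0, 0, 0.007],
  [-0.2, 0.51, 0.5, 0, 0, 0.007],
  [-0.2, 0.51, 0.62, 0, 0, 0.007],
  [-0.2, 0.51, 0.62, 0, 0, 0.007],
])

```text
clock: 1.75
tool_pos: [0.4442, -0.1969, 0.1315]
orientation: [179.9, -0.2, 177.2]
force: [-0.3, 0.0, -0.3]
opening: 0.0745
```

Run:
```python
from plant import sensors, vision
from h import *
o=sensors.get_obs(); print(o["tool_pos"],o["orientation"],o["force"])
for n in ("wrist","top"):
    s=vision.snapshot(n); cv2.imwrite(f"pics/{n}1.png",s["pixels"][:,:,::-1]); pickle.dump(s,open(f"{n}1.pkl","wb"))
```

```text
[ 0.44424889 -0.196925    0.13153117] [179.89853401  -0.24054236 177.24164609] [-0.30228078  0.00311375 -0.27754791]
```

View pics/wrist1.png

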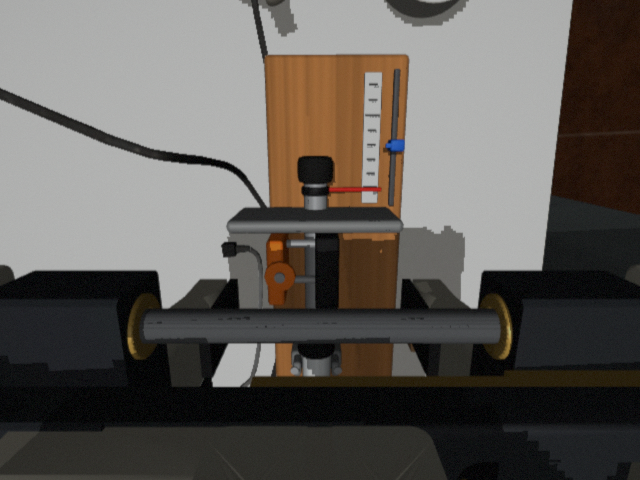

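View pics/top1.png

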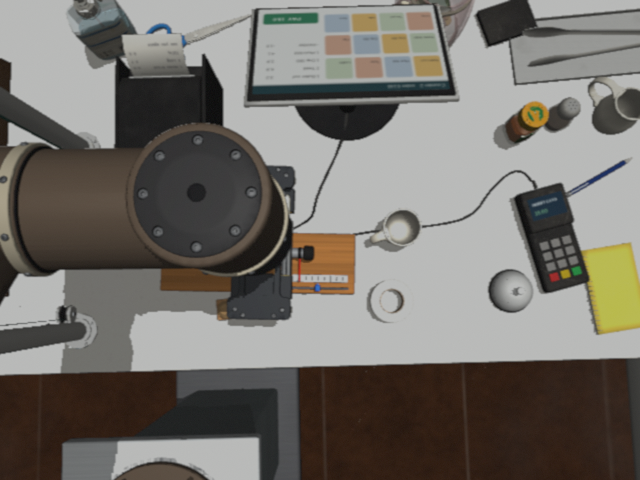

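Run:
```python
from h import *
s=pickle.load(open("wrist1.pkl","rb"))
O=np.array([ 0.4469141,-0.16698577,0]);ex=np.array([-.04718,-.99889,0]);ey=np.array([.99889,-.04718,0])
for k,p in dict(ptr=(381,189,.031),mark=(386,146,.031),wingTopL=(229,226,.078),wingTopR=(402,226,.078),cheekR=(338,300,.088),cheekL=(315,300,.088),disc=(279,277,.094),levout=(267,290,.088),boardBR=(409,56,.014),boardBL=(264,56,.014)).items():
    X=ray(s,*p);d=X-O;print(k,X.round(4),round(d@ex*1e3,1),round(d@ey*1e3,1))
a=cv2.imread("pics/wrist1.png")[50:310,220:420];cv2.imwrite("pics/w1c.png",cv2.resize(a,None,fx=2.3,fy=2.3,interpolation=cv2.INTER_CUBIC))
t=pickle.load(open("top1.pkl","rb"))["pixels"][220:300,270:360,::-1]
cv2.imwrite("pics/t1c.png",cv2.resize(t,None,fx=7,fy=7,interpolation=cv2.INTER_CUBIC))
```

```text
ptr [ 0.3987 -0.2326  0.031 ] 67.8 -45.1
mark [ 0.3952 -0.2615  0.031 ] 96.8 -47.2
wingTopL [ 0.4951 -0.2215  0.078 ] 52.2 50.7
wingTopR [ 0.3942 -0.2166  0.078 ] 52.1 -50.3
cheekR [ 0.4335 -0.1762  0.088 ] 9.8 -12.9
cheekL [ 0.447  -0.1768  0.088 ] 9.8 0.6
disc [ 0.4663 -0.1944  0.094 ] 26.5 20.6
levout [ 0.4747 -0.1845  0.088 ] 16.2 28.5
boardBR [ 0.3765 -0.3197  0.014 ] 155.8 -63.1
boardBL [ 0.4748 -0.3243  0.014 ] 155.8 35.3
```

View pics/t1c.png

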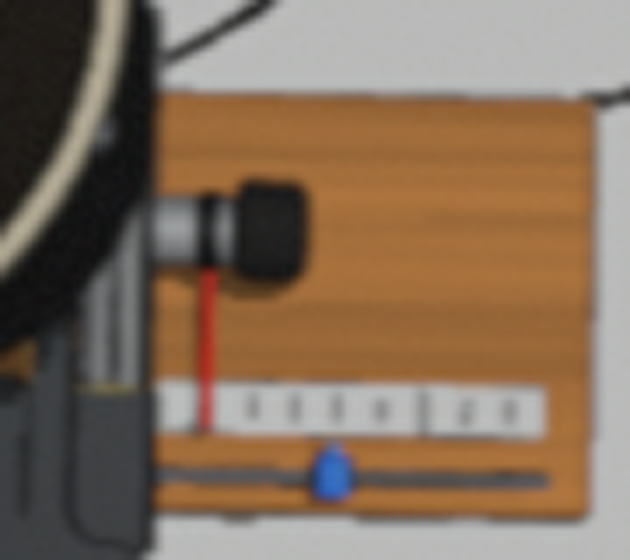

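View pics/w1c.png

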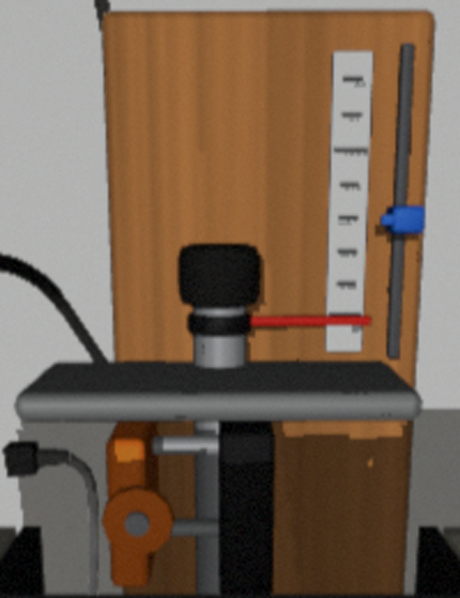

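Call:
drive_tool([
  [-0.01, 0, 0.15, 0, 0, 0],
  [-0.01, 0, 0.35, 0, 0, 0],
  [-0.01, 0, 0.5, 0, 0, 0],
  [-0.01, 0, 0.55, 0, 0, 0],
  [-0.01, 0, 0.55, 0, 0, 0],
])

```text
clock: 2.35
tool_pos: [0.4479, -0.1981, 0.0521]
orientation: [180.0, 0.0, 177.2]
force: [0.3, -0.3, -0.0]
opening: 0.0745
```

Call:
drive_tool([
  [0.015, -0.03, 0.015, 0, 0, 0],
  [0.015, -0.06, 0.015, 0, 0, 0],
  [0.015, -0.1, 0.015, 0, 0, 0],
  [0.015, -0.14, 0.015, 0, 0, 0],
  [0.015, -0.18, 0.015, 0, 0, 0],
  [0.015, -0.2, 0.015, 0, 0, 0],
  [0.015, -0.2, 0.015, 0, 0, 0],
])

```text
clock: 3.05
tool_pos: [0.4445, -0.2285, 0.0499]
orientation: [180.0, 0.0, 177.2]
force: [2.3, 3.1, 1.3]
opening: 0.0743
```

```bash
cat > look.py <<'E'
import sys
from plant import sensors, vision
from h import *
tag=sys.argv[1]
o=sensors.get_obs(); print(o["clock"],o["tool_pos"],o["orientation"],o["force"],o["opening"])
O=np.array([ 0.4469141,-0.16698577,0]);ex=np.array([-.04718,-.99889,0]);ey=np.array([.99889,-.04718,0])
d=o["tool_pos"]-O; print("tcp cradle mm",d@ex*1e3,d@ey*1e3)
w=vision.snapshot("wrist");t=vision.snapshot("top")
def blob(s,lo,hi,two=False):
    hsv=cv2.cvtColor(np.ascontiguousarray(s["pixels"]),cv2.COLOR_RGB2HSV)
    m=cv2.inRange(hsv,lo,hi)
    if two: m|=cv2.inRange(hsv,(174,120,60),(179,255,255))
    return m
B=np.array
for n,s in(("wrist",w),("top",t)):
    m=proj(s,O+.0985*ex-.052*ey+B([0,0,.03]))
    yy,xx=np.mgrid[:480,:640]; R=70 if n=="wrist" else 40
    near=((xx-m[0])**2+(yy-m[1])**2<R*R)
    for k,lo,hi,two in(("red",(0,150,60),(5,255,255),True),("blue",(105,150,60),(125,255,255),False)):
        mk=(blob(s,lo,hi,two)>0)&near
        v,u=np.nonzero(mk)
        if len(u)<4: print(n,k,"none");continue
        P=np.array([[ (p-O)@ex*1e3,(p-O)@ey*1e3] for p in (ray(s,a,b,.031) for a,b in zip(u,v))])
        c=P
        if k=="red": c=P[P[:,1]<np.percentile(P[:,1],30)]
        else: c=P[P[:,1]>np.percentile(P[:,1],60)] if n=="wrist" else P
        print(n,k,len(u),"x med",np.median(c[:,0]).round(2),"mean",c[:,0].mean().round(2),"y",P[:,1].min().round(1),P[:,1].max().round(1))
a=w["pixels"][50:400,180:480,::-1];b=t["pixels"][210:310,250:370,::-1]
a=cv2.resize(a,(420,490),interpolation=cv2.INTER_CUBIC);b=cv2.resize(b,(370,308),interpolation=cv2.INTER_CUBIC)
im=np.zeros((490,795,3),np.uint8);im[:,:420]=a;im[:308,425:]=b;cv2.imwrite(f"pics/look{tag}.png",im)
E
python3 look.py 2
```

```text
3.05 [ 0.44450339 -0.22846299  0.04991281] [1.79962231e+02 3.89151173e-02 1.77178552e+02] [2.34736576 3.10326227 1.26209939] 0.07433566170138105
tcp cradle mm 61.522714347162065 0.4924654431866481
wrist red 298 x med 92.89 mean 92.82 y -44.8 -18.4
wrist blue 372 x med 98.31 mean 98.37 y -59.0 -46.8
top red 21 x med 93.42 mean 93.67 y -36.9 -15.9
top blue 10 x med 100.36 mean 100.38 y -59.2 -52.8
```

View pics/look2.png

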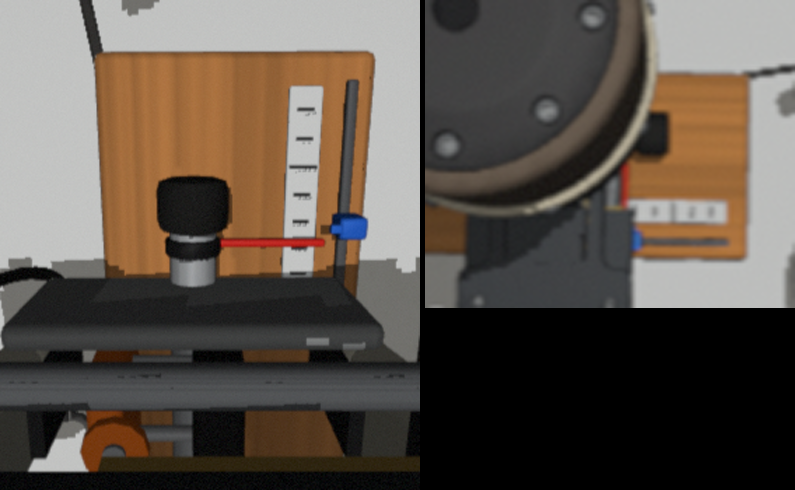

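Run:
```python
from plant import vision
from h import *
O=np.array([ 0.4469141,-0.16698577,0]);ex=np.array([-.04718,-.99889,0]);ey=np.array([.99889,-.04718,0])
w2=vision.snapshot("wrist"); pickle.dump(w2,open("wrist2.pkl","wb"))
for n in("top0","top1","wrist1","wrist2"):
    s=pickle.load(open(n+".pkl","rb"))
    hsv=cv2.cvtColor(np.ascontiguousarray(s["pixels"]),cv2.COLOR_RGB2HSV)
    red=cv2.inRange(hsv,(0,130,50),(5,255,255))|cv2.inRange(hsv,(174,130,50),(179,255,255)); blue=cv2.inRange(hsv,(105,110,40),(125,255,255))
    m=proj(s,O+.095*ex-.045*ey+np.array([0,0,.03])); yy,xx=np.mgrid[:480,:640]; near=(xx-m[0])**2+(yy-m[1])**2<(60 if 'w' in n else 40)**2
    for k,M in(("red",red),("blue",blue)):
        v,u=np.nonzero((M>0)&near)
        for z in ((.031,) if k=="red" else (.02,.031,.035)):
            P=np.array([((p-O)@ex*1e3,(p-O)@ey*1e3) for p in (ray(s,a,b,z) for a,b in zip(u,v))])
            # tip band: red most -y 6mm ; blue most +y 2.5mm
            c=P[P[:,1]<P[:,1].min()+8] if k=="red" else P[P[:,1]>P[:,1].max()-2.5]
            print(n,k,z,"tip x",((c[:,0].min()+c[:,0].max())/2).round(2),c[:,0].mean().round(2),"body x",P[:,0].min().round(1),P[:,0].max().round(1),"y",P[:,1].min().round(1),P[:,1].max().round(1))
a=w2["pixels"][160:260,340:460,::-1];cv2.imwrite("pics/w2c.png",cv2.resize(a,None,fx=6,fy=6,interpolation=cv2.INTER_NEAREST))
```

```text
top0 red 0.031 tip x 69.39 69.39 body x 68.5 70.3 y -43.8 -8.3
top0 blue 0.02 tip x 98.38 98.37 body x 95.2 101.8 y -59.2 -49.4
top0 blue 0.031 tip x 98.66 98.65 body x 95.5 102.0 y -59.3 -49.6
top0 blue 0.035 tip x 98.76 98.75 body x 95.6 102.1 y -59.3 -49.7
top1 red 0.031 tip x 69.39 69.39 body x 68.5 70.3 y -43.8 -8.3
top1 blue 0.02 tip x 98.38 98.37 body x 95.2 101.8 y -59.2 -49.4
top1 blue 0.031 tip x 98.66 98.65 body x 95.5 102.0 y -59.3 -49.6
top1 blue 0.035 tip x 98.76 98.75 body x 95.6 102.1 y -59.3 -49.7
wrist1 red 0.031 tip x 67.85 68.09 body x 66.5 69.3 y -44.4 -14.4
wrist1 blue 0.02 tip x 97.05 96.96 body x 93.3 101.5 y -61.7 -49.1
wrist1 blue 0.031 tip x 97.16 97.07 body x 93.6 101.4 y -59.3 -47.2
wrist1 blue 0.035 tip x 97.2 97.11 body x 93.6 101.4 y -58.4 -46.5
wrist2 red 0.031 tip x 92.57 92.5 body x 91.1 94.1 y -44.6 -15.8
wrist2 blue 0.02 tip x 97.49 97.26 body x 91.8 101.6 y -62.8 -49.4
wrist2 blue 0.031 tip x 99.44 99.17 body x 94.0 103.3 y -59.2 -46.6
wrist2 blue 0.035 tip x 100.39 99.87 body x 94.9 104.0 y -57.9 -45.5
```

View pics/w2c.png

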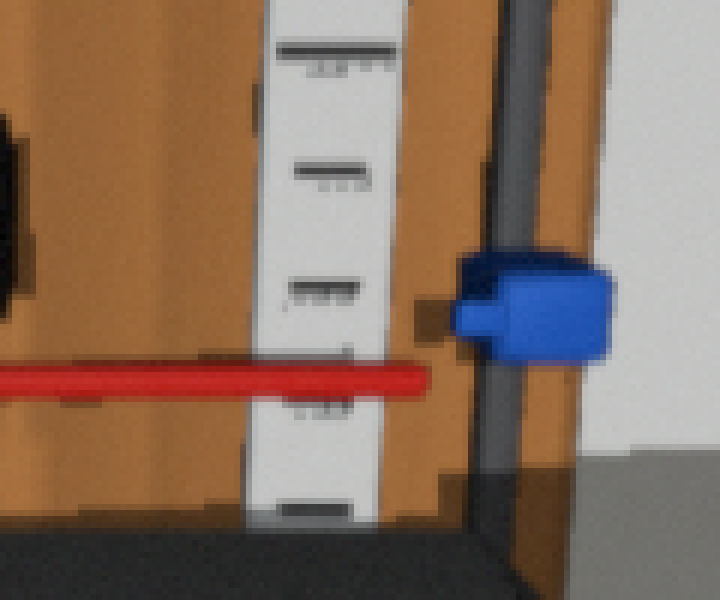

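Call:
drive_tool([
  [0, -0.015, 0, 0, 0, 0],
  [0, -0.033, 0, 0, 0, 0],
  [0, -0.033, 0, 0, 0, 0],
])

```text
clock: 3.5
tool_pos: [0.444, -0.2329, 0.0497]
orientation: [180.0, -0.0, 177.2]
force: [1.9, 3.9, 2.6]
opening: 0.0745
```

Run:
```python
from plant import vision,sensors
from h import *
O=np.array([ 0.4469141,-0.16698577,0])
o=sensors.get_obs();d=o["tool_pos"]-O;print(o["clock"],o["tool_pos"],o["force"],d@[-.04718,-.99889,0],d@[.99889,-.04718,0])
w=vision.snapshot("wrist"); pickle.dump(w,open("wrist3.pkl","wb"))
s=vision.snapshot("scene"); pickle.dump(s,open("scene3.pkl","wb"))
a=w["pixels"][160:260,340:460,::-1];cv2.imwrite("pics/w3c.png",cv2.resize(a,None,fx=6,fy=6,interpolation=cv2.INTER_NEAREST))
p=proj(s,[.393,-.263,.03]).astype(int);print(p)
b=s["pixels"][p[1]-50:p[1]+50,p[0]-60:p[0]+60,::-1];cv2.imwrite("pics/s3c.png",cv2.resize(b,None,fx=6,fy=6,interpolation=cv2.INTER_NEAREST))
```

```text
3.5 [ 0.44396403 -0.23288365  0.04967374] [1.90704086 3.87059607 2.56517239] 0.06596391348005151 0.00016226194513271333
[277 253]
```

View pics/w3c.png

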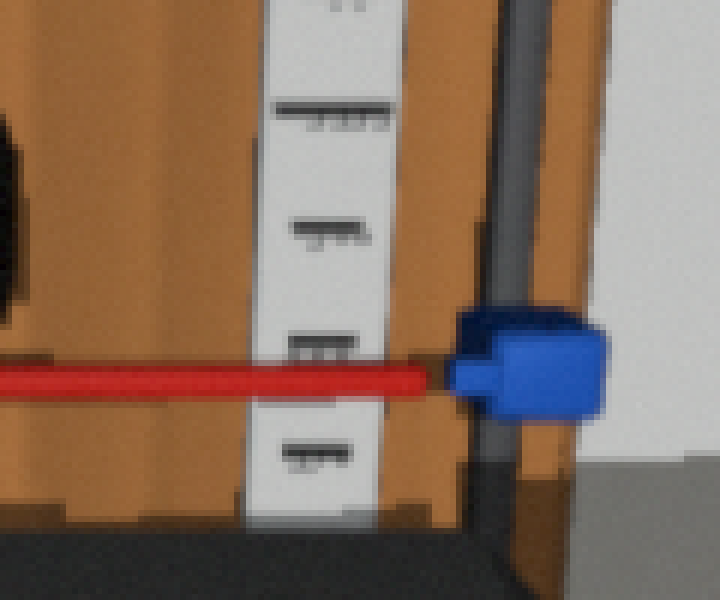

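View pics/s3c.png

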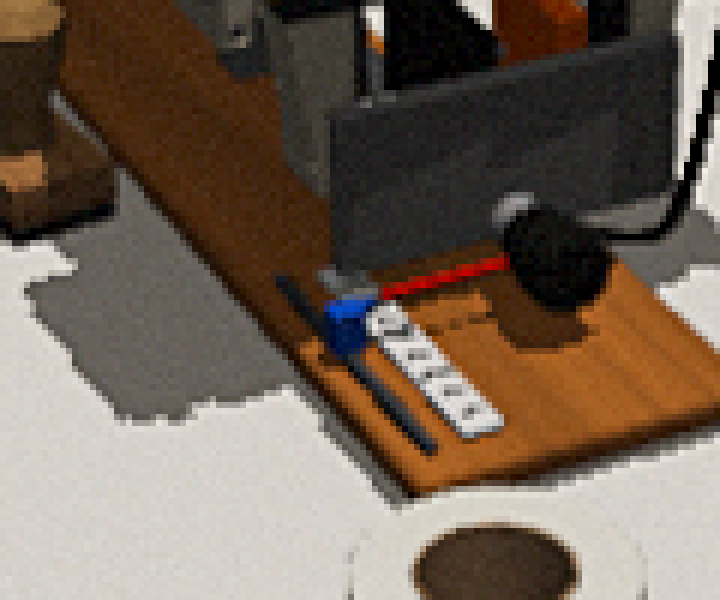

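Run:
```python
from h import *
O=np.array([ 0.4469141,-0.16698577,0]);ex=np.array([-.04718,-.99889,0]);ey=np.array([.99889,-.04718,0])
s=pickle.load(open("scene3.pkl","rb"));w=pickle.load(open("wrist3.pkl","rb"));t=pickle.load(open("top0.pkl","rb"))
f=lambda s,u,v,z:tuple(((ray(s,u,v,z)-O)@np.array([ex,ey]).T*1e3).round(2))
print("scene tip",f(s,382/6+217-.5,296/6+203-.5,.031),"block pts")
for z in(.022,.031,.035):print(z,"beak scene",f(s,375/6+217-.5,305/6+203-.5,z),"wrist",f(w,447/6+340-.5,377/6+160-.5,z))
print("wrist tip",f(w,428/6+340-.5,380/6+160-.5,.031))
print("board corner scene",f(s,413/6+217-.5,490/6+203-.5,.014),"wing top right corner",f(s,680/6+217-.5,36/6+203-.5,.08), "wing top left",f(s,335/6+217-.5,118/6+203-.5,.08))
```

```text
scene tip (np.float64(97.2), np.float64(-44.75)) block pts
0.022 beak scene (np.float64(87.1), np.float64(-42.14)) wrist (np.float64(95.8), np.float64(-48.84))
0.031 beak scene (np.float64(100.42), np.float64(-48.31)) wrist (np.float64(97.73), np.float64(-46.5))
0.035 beak scene (np.float64(106.34), np.float64(-51.05)) wrist (np.float64(98.59), np.float64(-45.46))
wrist tip (np.float64(97.48), np.float64(-44.98))
board corner scene (np.float64(158.59), np.float64(-65.96)) wing top right corner (np.float64(85.4), np.float64(50.71)) wing top left (np.float64(85.54), np.float64(-51.59))
```

Call:
drive_tool([
  [0, -0.004, 0, 0, 0, 0],
  [0, -0.004, 0, 0, 0, 0],
  [0, -0.004, 0, 0, 0, 0],
  [0, -0.004, 0, 0, 0, 0],
  [0, -0.004, 0, 0, 0, 0],
  [0, -0.004, 0, 0, 0, 0],
])

```text
clock: 4.2
tool_pos: [0.4439, -0.2332, 0.0497]
orientation: [180.0, -0.0, 177.2]
force: [2.2, 4.9, 2.7]
opening: 0.0742
```

Call:
drive_tool([
  [0, 0, 0, 0, 0, 0],
  [0, 0, 0, 0, 0, 0],
  [0, 0, 0, 0, 0, 0],
], fingers=0.36)

```text
clock: 4.5
tool_pos: [0.444, -0.2331, 0.0495]
orientation: [179.9, 0.0, 177.2]
force: [2.9, 4.5, 0.7]
opening: 0.0606
```

Run:
```python
from plant import vision,sensors
from h import *
O=np.array([ 0.4469141,-0.16698577,0])
o=sensors.get_obs();d=o["tool_pos"]-O;print(o["clock"],o["tool_pos"],o["force"],d@[-.04718,-.99889,0],d@[.99889,-.04718,0],o["opening"])
w=vision.snapshot("wrist"); pickle.dump(w,open("wrist4.pkl","wb"))
a=w["pixels"][160:410,180:480,::-1];cv2.imwrite("pics/w4c.png",cv2.resize(a,None,fx=2.3,fy=2.3,interpolation=cv2.INTER_NEAREST))
```

```text
4.5 [ 0.44403488 -0.23314873  0.04953766] [2.87602637 4.54053806 0.66492288] 0.06622535705393062 0.0002455409382271178 0.060596300936239536
```

View pics/w4c.png

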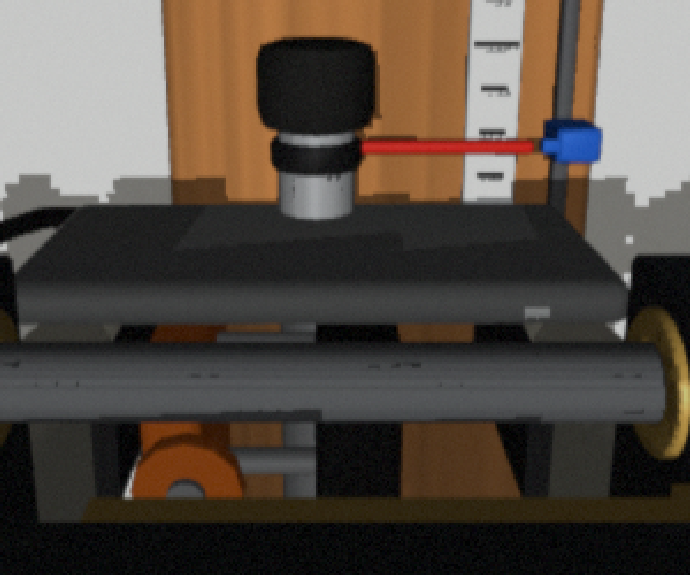

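Call:
drive_tool([
  [0, 0, 0, 0, 0, 0],
  [0, 0, 0, 0, 0, 0],
  [0, 0, 0, 0, 0, 0],
  [0, 0, 0, 0, 0, 0],
], fingers=-0.2)

```text
clock: 4.95
tool_pos: [0.4453, -0.2332, 0.0496]
orientation: [180.0, 0.1, 177.2]
force: [5.6, 3.8, -2.1]
opening: 0.037
```

```bash
cat > l.py <<'E'
import sys
from plant import vision,sensors
from h import *
n=sys.argv[1]
O=np.array([ 0.4469141,-0.16698577,0])
o=sensors.get_obs();d=o["tool_pos"]-O;print(o["clock"],o["tool_pos"],o["force"],d@[-.04718,-.99889,0],d@[.99889,-.04718,0],o["opening"])
w=vision.snapshot("wrist"); pickle.dump(w,open(f"wrist{n}.pkl","wb"))
a=w["pixels"][160:410,180:480,::-1];cv2.imwrite(f"pics/w{n}c.png",cv2.resize(a,None,fx=2.3,fy=2.3,interpolation=cv2.INTER_NEAREST))
E
python3 l.py 5
```

```text
4.95 [ 0.44528274 -0.23318066  0.04962275] [ 5.56252424  3.82356699 -2.13337585] 0.06619838321370702 0.0014935269487240939 0.03700877669577293
```

View pics/w5c.png

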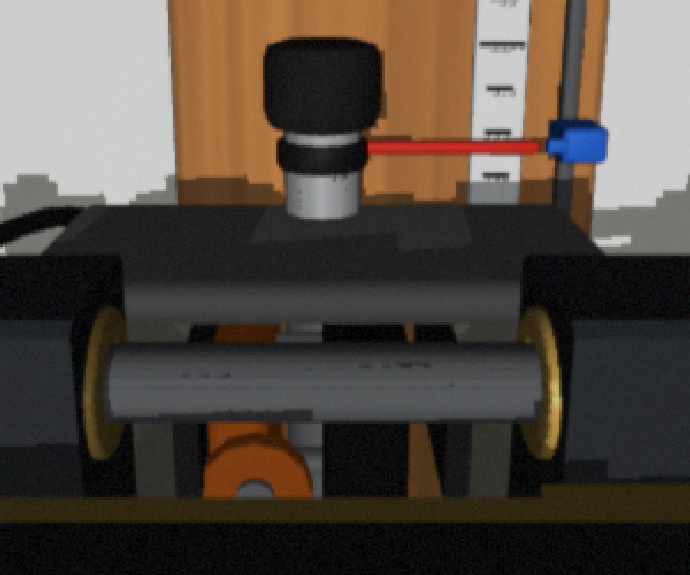

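Call:
drive_tool([
  [0.008, -0.002, 0, 0, 0, 0],
  [0.008, -0.002, 0, 0, 0, 0],
  [0.008, -0.002, 0, 0, 0, 0],
  [0.008, -0.002, 0, 0, 0, 0],
  [0.008, -0.002, 0, 0, 0, 0],
], fingers=-1)

```text
clock: 5.5
tool_pos: [0.445, -0.2334, 0.0497]
orientation: [180.0, 0.2, 177.2]
force: [4.8, 4.3, -0.9]
opening: 0.0274
```

```bash
python3 l.py 6
```

```text
5.5 [ 0.44498542 -0.23336685  0.04972349] [ 4.78765756  4.33975632 -0.88594521] 0.0663983901359996 0.0012053247843717937 0.027403962476213208
```

View pics/w6c.png

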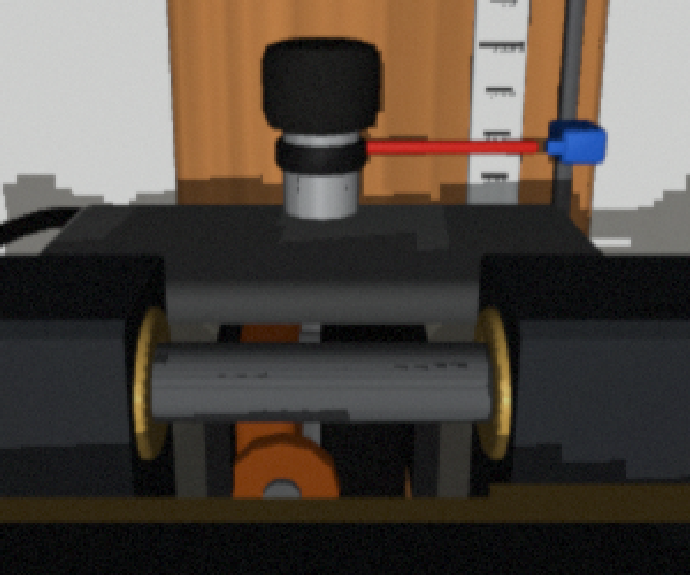

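Call:
drive_tool([
  [0.004, 0, 0, 0, 0, 0],
  [0.004, 0, 0, 0, 0, 0],
  [0.004, 0, 0, 0, 0, 0],
  [0.004, 0, 0, 0, 0, 0],
  [0.004, 0, 0, 0, 0, 0],
])

```text
clock: 6.05
tool_pos: [0.445, -0.2333, 0.0497]
orientation: [180.0, 0.3, 177.2]
force: [4.8, 3.2, -1.2]
opening: 0.0271
```

```bash
python3 l.py 7
python3 - <<'E'
from plant import vision
from h import *
s=vision.snapshot("scene");b=s["pixels"][190:310,190:340,::-1];cv2.imwrite("pics/s7c.png",cv2.resize(b,None,fx=5,fy=5,interpolation=cv2.INTER_NEAREST))
w=pickle.load(open("wrist7.pkl","rb"))["pixels"][160:260,340:460,::-1];cv2.imwrite("pics/w7z.png",cv2.resize(w,None,fx=5,fy=5,interpolation=cv2.INTER_NEAREST))
E
```

```text
6.05 [ 0.44498052 -0.23330878  0.04972718] [ 4.77271663  3.19753396 -1.24587749] 0.06634061339675165 0.0011976849007744547 0.027089249792177396
```

View pics/w7z.png

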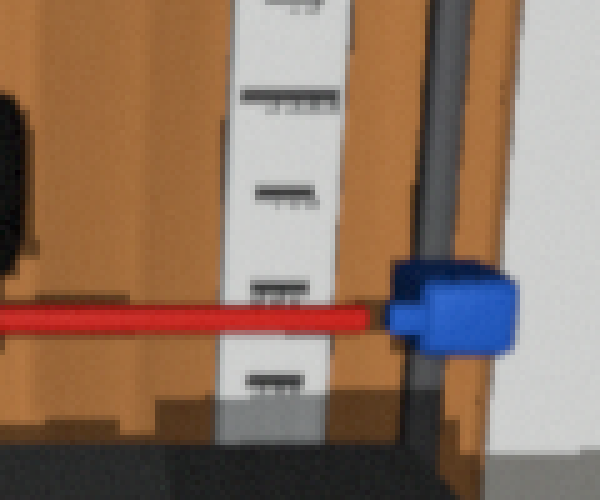

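View pics/s7c.png

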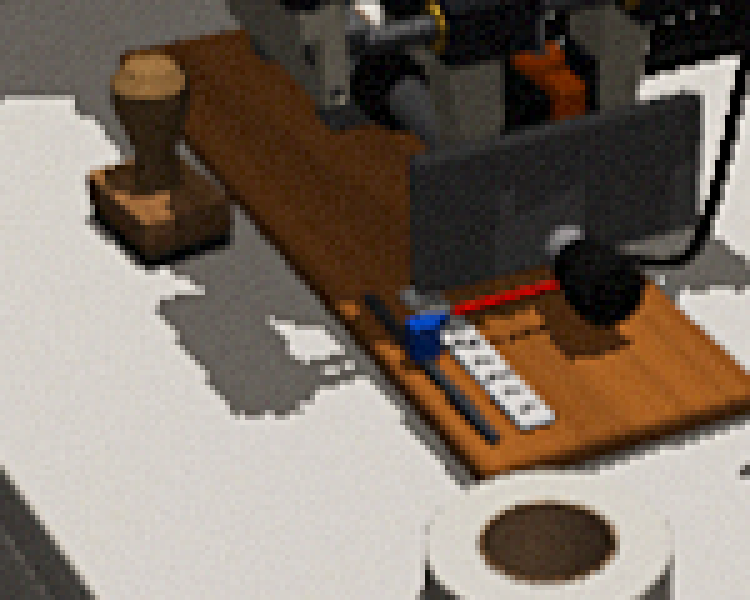

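Call:
drive_tool([
  [0.004, 0, 0, 0, 0, 0],
  [0.004, 0, 0, 0, 0, 0],
  [0.004, 0, 0, 0, 0, 0],
  [0.004, 0, 0, 0, 0, 0],
])

```text
clock: 6.55
tool_pos: [0.445, -0.2333, 0.0497]
orientation: [180.0, 0.3, 177.2]
force: [4.6, 4.2, -0.4]
opening: 0.0272
```

```bash
python3 l.py 8
python3 - <<'E'
from h import *
O=np.array([ 0.4469141,-0.16698577,0]);ex=np.array([-.04718,-.99889,0]);ey=np.array([.99889,-.04718,0])
w=pickle.load(open("wrist8.pkl","rb"));a=w["pixels"][290:400,240:400,::-1]
cv2.imwrite("pics/w8z.png",cv2.resize(cv2.convertScaleAbs(a,alpha=2.5),None,fx=5,fy=5,interpolation=cv2.INTER_NEAREST))
hsv=cv2.cvtColor(np.ascontiguousarray(w["pixels"]),cv2.COLOR_RGB2HSV)
m=cv2.inRange(hsv,(5,200,70),(16,255,255));m[:290]=0;m[400:]=0;m[:,:270]=0;m[:,340:]=0
for r in (304,306,350,360,370):
    u=np.nonzero(m[r])[0]
    if len(u): print(r,u.min(),u.max(),[round(float((ray(w,x,r,z)-O)@ey*1e3),1) for x in(u.min(),u.max()) for z in (.088,.094)])
E
```

```text
6.55 [ 0.44498683 -0.23329919  0.04973028] [ 4.62701967  4.17536639 -0.4065    ] 0.06633073692103918 0.0012035336168465835 0.02721215483571417
350 283 291 [13.5, 12.8, 10.6, 10.1]
360 283 320 [13.6, 12.9, 0.1, 0.1]
370 282 325 [14.1, 13.4, -1.7, -1.7]
```

View pics/w8z.png

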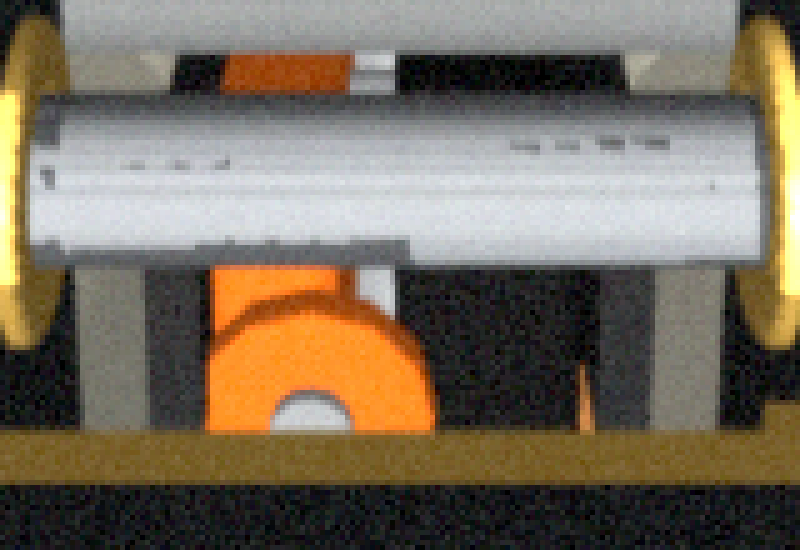

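```bash
python3 -c "
from plant import ticket
print(ticket.close_job())"
```

```text
the job is handed in; nothing more can be done
None
```

I drew the leg out to the mark with the cam lever open, closed the lever, and handed the job in with the gripper still holding both. No verdict was reported.

- **Drawing out:** I put the fingers astride cheek and lever and pressed the wing in +x by about 29 mm. I held there for roughly 1 s with the lever still open.
- **Closing:** I then closed the fingers in steps until the lever met its stop. The arm gave about 1 mm sideways as the lever went over.

**Last checks before hand-in (clock 6.55 s):**
- **Pointer:** in the wrist view the pointer and the marker's tip line up to about 0.5 mm. The scene camera put the pointer about 1.5 mm short of the marker position seen in the first top view. Part of that is a calibration offset, because the scene camera also read the board corner 1.4 mm short. Both figures are within the 4 mm allowed.
- **Lever:** its outer face is 13.6–14 mm from the pinch point, against 14 mm when fully closed. The finger opening held steady at about 27.2 mm, slightly under the nominal 28 mm.
- **Forces:** the spring load on the tool is about 4 N, with a sideways pull of about 4.6 N. I could not measure the finger forces on the lever and leg separately.
- **Surroundings:** the marker looked undisturbed, and I saw no sign that the roll or stamp had moved. I did not measure the bystanders, and the cup was outside the last pictures I checked.

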